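Take a stone sample from behind a spring flap

TASK

The small pink stone sample lies in the grey box under the clear flap that springs shut. Push the flap aside with the side of the gripper, keep it open while you reach in and lift the sample out, and set the sample down flat in the middle of the blue polishing pad. The flap must be shut again at the end.

Things in the scene. Friction and masses are not known exactly. Their poses are not given: they have to be found in the camera images.
- sample_box: Grey open-topped box fixed to the bench, 160 x 160 mm, 46 mm high, walls 6 mm, inner floor 12 mm above the bench. Origin: centre of its underside; x points away from the robot (turned up to 16 degrees), y left, z up. A clear flap covers it except a 39 mm strip inside its right (-y) wall and a 19 mm strip inside its left wall. The flap's upright pin is at x = +68, y = +15 mm of the box.
- flap (a joint): Swing (rad) of the flap about its upright pin at the box's far side: 0 shut, to 1.6 as the near end swings left (box +y). A level clear plate 135 x 90 x 4 mm, 46.5 to 50.5 mm over the bench; shut it covers box x -55..+80, y -35..+55 mm. It moves sideways only, not down. A spring swings it shut in under 1 s. A finger's outer face against it, the hand over the sample, holds it at about 0.9 to 1.3.
- flap_edge (a point): Point on the outer (right) face of the orange turned-up strip along the flap's right edge, in line with the sample; it moves with the flap (shut: x = -20, y = -35 mm of the box). The strip is 125 mm long, 4 mm thick and stands 20 mm above the plate, to 70.5 mm over the bench. Pushing it here in the box's +y direction opens the flap with a few newtons (under 10).
- pink_sample: Small pink stone block, 40 x 45 x 30 mm (own x, y, z), about 140 g, on the box's floor, centre within 6 mm of x = -20, y = 0 mm of the box; top 42 mm over the bench. Origin: centre of its underside. Its 40 mm width (own x) lies along the box's y within 5 degrees: grip it with a finger on its left and one on its right side, where at least 45 mm of floor is free.
- blue_pad: Round blue polishing pad lying loose on the bench, 100 mm across, 9 mm thick; origin: centre of its underside. A yellow and a red pad of the same size also lie on the bench; the three change places (right or left of the box) from start to start.

How it is judged:
On the way, in this order (a step that is already met when the one before it is completed fails the run):
1. the flap is pushed open (by more than 0.6 rad) with the sample still in the box (value of joint flap above 0.6 rad and height (world z) of pink_sample below 0.02 m), for 0.2 s.
2. the sample is lifted clear of the box (height (world z) of pink_sample above 0.07 m), for 0.1 s.
At the end, for the whole second after the job is handed in: The pink sample lies flat (within 10 degrees) and at rest on the blue pad, its centre within 20 mm of the pad's centre; the flap has swung shut (under 0.1 rad) (horizontal distance between pink_sample and blue_pad below 0.02 m and height (world z) of pink_sample between 0.005 and 0.014 m and angle between pink_sample's own z axis and vertical below 0.17 rad and linear speed of pink_sample below 0.02 m/s and value of joint flap below 0.1 rad); the robot touches nothing.
It fails at once if the sample is tipped over (angle between pink_sample's own z axis and vertical above 0.7 rad).
It also fails if it takes over 48 s, if anything falls off the work surface, if the arm or the gripper's body presses on something with over 40 N, if the wrist force passes 120 N, or if a joint passes its speed limit or range.

ROBOT

A 6-joint arm with a two-finger parallel gripper is mounted at the origin on the work surface; the furniture and walls round the work are solid. World frame = base frame: x ahead of the robot, y to its left, z up, the work surface at z = 0. Lengths are in m, angles in rad, forces in N, time in s.
With the tool pointing down it reaches from about 0.35 to 0.875 m from the base axis. Payload 4.2 kg.
Tool frame: the origin (TCP) lies between the finger pads; the fingertips stand arm.tip_reach ahead of it and the grasp point (between the pads) lies 5 mm behind it (arm.tip_reach is the distance from the TCP to the fingertips, in m); z points along the fingers, y is the direction in which the jaws open and shut (so a half turn about z gives the same grasp; the last joint's range is limited). The gripper opens to 85 mm and grips with 20 to 120 N. Pads are 22 mm wide; open, the fingers measure 114 mm over their backs; the gripper's body (76 mm by 85 mm) begins 54 mm behind the grasp point. The pads swing forward as they close: fully open they stand 13 mm farther back than shut.
Start: joints at [-0.933, 0.385, 0.008, 0, -1.194, -0.259], TCP at [0.231, -0.581, 0.245] pointing down, gripper open.
Joint ranges: [-3.14, 3.14], [-1.21, 2.06], [-1.07, 1.41], [-3.16, 2.05], [-2.99, -0.16], [-3.1, 3.1]. Speed limits (rad/s): [2.79, 2.79, 3.14, 3.14, 3.14, 3.14].

INTERFACE

Orientations are given as a rotation vector (axis times angle).
In Python, from plant import arm gives the robot as it stands. Calls block until the motion is done:
- arm.move_to(position, orientation): joint-space move of the TCP to a pose.
- arm.move_l(position, frame=None, max_speed=0.15, contact_N=None): straight line of the TCP; frame=None keeps the orientation; max_speed is the mean speed in m/s. With contact_N (N) it stops when the force on the tool has changed by that much, and returns True; else False.
- arm.move_j(angles): joint-space move.
- arm.let_go() and arm.gripper_close(grasp_force=None): open the fingers fully, or close them until they stop; grasp_force is the grip in N (None keeps the last).
- arm.pause(seconds).
- arm.inverse_kinematics(position, orientation): joint angles nearest the present ones, or None.
- arm.read_state(): the state.
- arm.snapshot(name): name is "scene" or "top" or "wrist"; returns the picture (420x560x3 uint8, red, green, blue); there is no depth.
- arm.get_calibration(name): a dict with "vertical_fov" (degrees; the focal length in pixels is half the picture's height over the tangent of half this angle, whatever the lens; pixels are square), "cx", "cy" (the principal point, pixels), "rvec" (rotation vector, rad) and "tvec" (3), from world to camera coordinates, as OpenCV has them; the wrist camera has in their place "T_tool_cam" (4x4, takes a point from camera to tool coordinates, whose origin is the TCP and whose axes are the flange's). Camera axes: x right, y down, z forward; pixel columns grow to the right and rows downward; lengths in m; the calibration is good to about 2 mm. A picture is of the moment at which its call begins: read the wrist's pose just before it. get_calibration takes no time and is no camera call.
A pose or a line that the arm cannot do raises arm.MotionError and nothing moves.
- arm.finish_job(): hands the job in, once; it reports no verdict.
Trained networks look in the newest picture that a camera, given by its name, has taken for a name from the list of things; names that differ only in an ending like _2 or _b are one class to them, and where a whole thing is asked for, a point or a joint stands for the part that bears it (a point fixed in the world has none). Each returns a list of dicts, best first, with "conf" (0 to 1); they miss things now and then, are a little off and sometimes report something else, mostly with a low value. They report only what shows in the picture. A call takes as long as a camera call.
- arm.spot_in(camera, name): "extent" ([centre column, centre row, width, height] as shares, 0 to 1, of the picture: columns of its width, rows of its height, round what is visible of it).
- arm.spot_point(camera, name): "centre" ([column, row] as shares, 0 to 1, of the picture: columns of its width, rows of its height: a listed point, or the origin of a listed thing).
The state is a dict: "t": time; "q": joint angles; "dq": joint speeds; "joint_efforts": joint torques, N m; "ee_pos": TCP position; "tool_rot": TCP orientation; "force": force on the tool from outside, world axes, zero at the start; "wrist_torque": the same for the moment, N m; "gripper_width": finger opening in m.
Only numpy, scipy, OpenCV 4.12 (cv2) and the standard library are available. Lean on these libraries where they do the work, as an engineer would, in place of code of your own. Each camera call takes 0.05 s, during which the arm holds its last target.

## Working session

There is one attempt and no reset: what is moved stays moved. The work goes in short steps, each a Python script; the robot and the scene stay as the last script left them, time stands still between calls to the robot, and variables do not carry over. Pictures are saved under pics/ and viewed, and the job is handed in when it is done.

```bash
ls; mkdir -p pics
python3 - <<'E'
from plant import arm
import cv2, numpy as np
print(arm.tip_reach)
for c in ("scene","top","wrist"):
    s=arm.read_state()
    im=arm.snapshot(c); cv2.imwrite(f"pics/{c}0.png",im[:,:,::-1])
    print(c,arm.get_calibration(c))
    for n in ("sample_box","flap","pink_sample","blue_pad"):
        print(n,arm.spot_in(c,n)[:2])
    for n in ("sample_box","flap_edge","pink_sample","blue_pad"):
        print(n,arm.spot_point(c,n)[:2])
print(arm.read_state())
E
```

```text
pics
0.014
scene {'vertical_fov': 51.885355311442964, 'cx': 276.8468922617443, 'cy': 217.52657343770466, 'rvec': array([ 1.97876865, -0.8946697 ,  0.51792364]), 'tvec': array([-0.36328769,  0.21958486,  0.64979205])}
sample_box [{'extent': [0.4514, 0.48, 0.1111, 0.0881], 'conf': 0.69}, {'extent': [0.4579, 0.5185, 0.1707, 0.165], 'conf': 0.57}]
flap [{'extent': [0.4532, 0.4817, 0.1154, 0.0738], 'conf': 0.77}]
pink_sample [{'extent': [0.4511, 0.5218, 0.035, 0.035], 'conf': 0.55}]
blue_pad [{'extent': [0.2938, 0.4811, 0.0405, 0.0598], 'conf': 0.64}]
sample_box [{'centre': [0.4541, 0.5274], 'conf': 0.56}]
flap_edge [{'centre': [0.465, 0.4898], 'conf': 0.76}]
pink_sample [{'centre': [0.457, 0.52], 'conf': 0.57}]
blue_pad [{'centre': [0.2739, 0.4831], 'conf': 0.54}]
top {'vertical_fov': 52.749310758016925, 'cx': 279.8248628165604, 'cy': 217.1811307377981, 'rvec': array([ 2.10278226, -2.12995747,  0.15218224]), 'tvec': array([-0.02252412,  0.48817928,  0.88900922])}
sample_box [{'extent': [0.4533, 0.4939, 0.1466, 0.206], 'conf': 0.76}]
flap [{'extent': [0.4431, 0.4817, 0.0816, 0.1562], 'con
[... 783 characters left out ...]
]
flap_edge []
pink_sample []
blue_pad []
{'t': 1.35, 'q': array([-9.33410747e-01,  3.84709562e-01,  7.87572703e-03, -2.51558092e-05,
       -1.19398200e+00, -2.58588594e-01]), 'dq': array([-0.00047671, -0.00045272,  0.00015313,  0.00208811, -0.00098337,
        0.00183296]), 'joint_efforts': array([-1.61354719e-04, -3.92082131e+01,  1.88616389e+01,  4.19045538e+00,
       -4.45379737e-04,  6.94290065e-06]), 'ee_pos': array([ 0.23113766, -0.58065913,  0.24529304]), 'tool_rot': array([-5.91445268e-01,  3.08540395e+00,  4.35283495e-05]), 'force': array([-0.57481311, -0.6220963 ,  0.28400463]), 'wrist_torque': array([-0.00509004,  0.02741579,  0.00247934]), 'gripper_width': 0.08564365593078643}
```

View pics/top0.png

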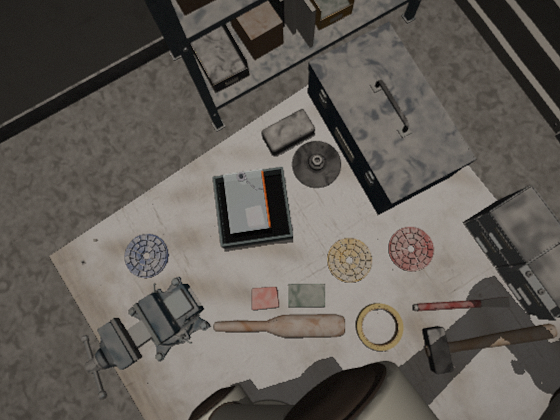

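View pics/scene0.png

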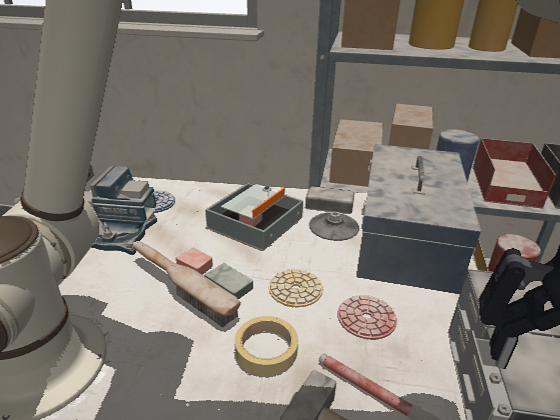

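The top view shows the box at about (253,207), with the flap shut and its orange strip at about (266,200). The blue pad is at (147,256), on the left near a vise, and the yellow and red pads are on the right. I'll zoom in and localize these.

```bash
cat > h.py <<'E'
import numpy as np, cv2
from scipy.spatial.transform import Rotation as R
from plant import arm
def cam(name,state=None):
    c=arm.get_calibration(name); f=210/np.tan(np.radians(c['vertical_fov'])/2)
    if name=='wrist':
        T=c['T_tool_cam']; Rt=R.from_rotvec(state['tool_rot']).as_matrix()
        Rc=Rt@T[:3,:3]; o=state['ee_pos']+Rt@T[:3,3]
    else:
        Rw=R.from_rotvec(c['rvec']).as_matrix(); Rc=Rw.T; o=-Rw.T@c['tvec']
    return f,c['cx'],c['cy'],Rc,o
def px2w(name,uv,z,state=None):
    f,cx,cy,Rc,o=cam(name,state)
    d=Rc@np.array([(uv[0]-cx)/f,(uv[1]-cy)/f,1]); return o+d*(z-o[2])/d[2]
def w2px(name,p,state=None):
    f,cx,cy,Rc,o=cam(name,state); q=Rc.T@(np.array(p)-o); return np.array([cx+f*q[0]/q[2],cy+f*q[1]/q[2]])
E
python3 - <<'E'
from h import *
W=np.array([560,420])
print('top cam',cam('top')[4],'scene cam',cam('scene')[4])
print('box c top',px2w('top',np.array([.4516,.4952])*W,0))
print('flap_edge top',px2w('top',np.array([.4814,.4986])*W,0.06), 'scene',px2w('scene',np.array([.465,.4898])*W,0.06))
print('pad top',px2w('top',np.array([.2593,.6088])*W,0),px2w('top',np.array([.2592,.6098])*W,0.009),'scene',px2w('scene',np.array([.2739,.4831])*W,0))
print('vise corners',px2w('top',(190,283),0.08),px2w('top',(132,300),0.08),px2w('top',(150,300),0.0))
im=cv2.imread('pics/top0.png')
c=cv2.resize(im[150:300,90:310],None,fx=3.6,fy=3.6,interpolation=cv2.INTER_CUBIC)
cv2.imwrite('pics/top0z.png',c)
E
```

```text
top cam [ 0.32643236 -0.05611938  0.95888282] scene cam [-0.09788579 -0.55365611  0.53507798]
box c top [0.51785542 0.03457338 0.        ]
flap_edge top [ 0.50213471 -0.00731677  0.06      ] scene [ 0.49849723 -0.0007381   0.06      ]
pad top [0.41067663 0.28132072 0.        ] [0.4089363  0.27823846 0.009     ] scene [0.40636403 0.27292048 0.        ]
vise corners [0.34605626 0.15709929 0.08      ] [0.31271638 0.27651808 0.08      ] [0.3110804  0.26592769 0.        ]
```

View pics/top0z.png

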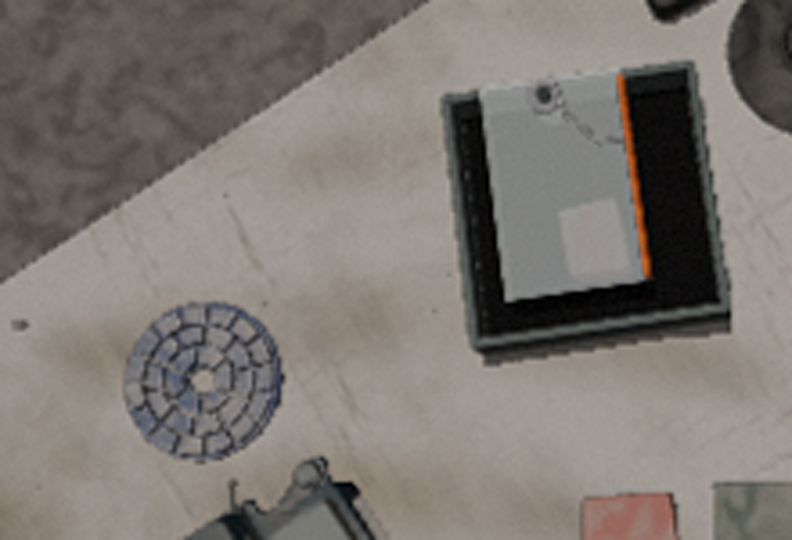

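```bash
python3 - <<'E'
from h import *
from scipy.optimize import least_squares
Z=lambda u,v:np.array([90+u/3.6,150+v/3.6])-np.array([.36,.36])
pts=[((80,80,46),(443,97)),((80,-80,46),(692,63)),((-80,-80,46),(729,303)),((-80,80,46),(478,346)),
((-55,55,50.5),(506,300)),((68,15,58),(543,97)),((-48,-35,70.5),(650,278)),((-55,-35,46.5),(640,281))]
def tow(p,x):
    c,s=np.cos(x[2]),np.sin(x[2]); q=np.array(p[0])/1000
    return np.array([x[0]+c*q[0]-s*q[1],x[1]+s*q[0]+c*q[1],q[2]])
def res(x,P=pts[:5]): return np.concatenate([w2px('top',tow(p,x))-Z(*p[1]) for p in P])
r=least_squares(res,[.52,.03,0],loss='soft_l1')
x=r.x; print(x,np.degrees(x[2]),r.fun.round(1).reshape(-1,2).tolist()); print(res(x,pts).reshape(-1,2).round(1).tolist())
ps=px2w('top',Z(590,240),.042)
c,s=np.cos(x[2]),np.sin(x[2])
def tobox(p): d=p[:2]-x[:2]; return np.array([c*d[0]+s*d[1],-s*d[0]+c*d[1]])*1000
print('sample',ps,tobox(ps)); 
q=[px2w('top',Z(*u),.042) for u in ((558,210),(615,199),(628,268),(572,276))]
print([tobox(a).round(1).tolist() for a in q])
print('pad',px2w('top',Z(203,381),.009))
print('edge',tow(((-20,-35,60),),x), w2px('scene',tow(((-20,-35,60),),x)))
print('scene box corners', [w2px('scene',tow(p,x)).round(0).tolist() for p in pts[:4]])
print(arm.read_state()['t'])
E
python3 -c "
import cv2;im=cv2.imread('pics/scene0.png');cv2.imwrite('pics/scene0z.png',cv2.resize(im[150:270,70:330],None,fx=3,fy=3,interpolation=cv2.INTER_CUBIC))"
```

```text
[0.5154743  0.03205186 0.14457487] 8.283529665260556 [[-1.0, -0.5], [0.4, -2.4], [1.6, 1.0], [-1.5, 0.6], [0.3, 0.0]]
[[-1.0, -0.5], [0.4, -2.4], [1.6, 1.0], [-1.5, 0.6], [0.3, 0.0], [-0.0, -1.5], [0.2, -5.0], [4.1, -0.9]]
sample [0.49074687 0.02918479 0.042     ] [-24.88252468   0.7253664 ]
[[-3.2, 17.5], [-2.0, -18.2], [-45.8, -19.7], [-45.2, 14.8]]
pad [0.41036643 0.27629725 0.009     ]
edge [ 0.50072547 -0.00546443  0.06      ] [262.69152772 206.07310391]
scene box corners [[247.0, 181.0], [303.0, 199.0], [264.0, 230.0], [204.0, 208.0]]
1.35
```

View pics/scene0z.png

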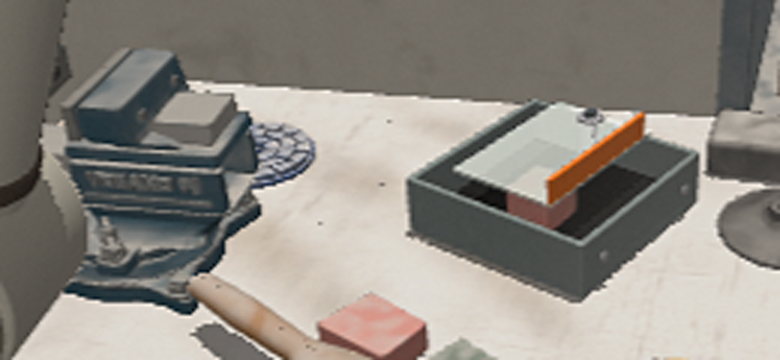

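```bash
python3 - <<'E'
from h import *
x=np.array([.5155,.032,.1446]);c,s=np.cos(x[2]),np.sin(x[2])
def tobox(p): d=p[:2]-x[:2]; return (np.array([c*d[0]+s*d[1],-s*d[0]+c*d[1]])*1000).round(0)
for n,uv,z in (('disc centre',(317,163),.03),('disc near edge',(312,187),.01),('yellow c',(350,260),.009),('yellow top',(348,238),.009),('red stone',(278,290),.02)):
    p=px2w('top',uv,z); print(n,p.round(3),tobox(p))
pad=np.array([.410,.276])
for z in (.05,.1,.13):
  for uv in ((176,278),(188,283),(155,292),(204,305),(132,300)): 
    p=px2w('top',uv,z); print(z,uv,p.round(3),np.linalg.norm(p[:2]-pad).round(3))
# vise top height from correspondences: rear block corner
print('vise in scene if z', [(z,w2px('scene',px2w('top',(190,283),z)).round(0)) for z in (.04,.07,.1,.13)])
E
python3 -c "
import cv2;im=cv2.imread('pics/top0.png');cv2.imwrite('pics/vz.png',cv2.resize(im[225:375,80:240],None,fx=4,fy=4,interpolation=cv2.INTER_CUBIC))"
```

```text
disc centre [ 0.614 -0.114  0.03 ] [  76. -159.]
disc near edge [ 0.563 -0.103  0.01 ] [  27. -140.]
yellow c [ 0.394 -0.183  0.009] [-151. -195.]
yellow top [ 0.444 -0.181  0.009] [-102. -200.]
red stone [ 0.33  -0.023  0.02 ] [-191.  -27.]
0.05 (176, 278) [0.358 0.195 0.05 ] 0.097
0.05 (188, 283) [0.347 0.169 0.05 ] 0.125
0.05 (155, 292) [0.329 0.239 0.05 ] 0.089
0.05 (204, 305) [0.3   0.133 0.05 ] 0.18
0.05 (132, 300) [0.312 0.288 0.05 ] 0.098
0.1 (176, 278) [0.356 0.181 0.1  ] 0.109
0.1 (188, 283) [0.346 0.156 0.1  ] 0.136
0.1 (155, 292) [0.328 0.223 0.1  ] 0.097
0.1 (204, 305) [0.302 0.123 0.1  ] 0.187
0.1 (132, 300) [0.313 0.269 0.1  ] 0.097
0.13 (176, 278) [0.355 0.173 0.13 ] 0.117
0.13 (188, 283) [0.345 0.149 0.13 ] 0.143
0.13 (155, 292) [0.328 0.213 0.13 ] 0.103
0.13 (204, 305) [0.303 0.117 0.13 ] 0.192
0.13 (132, 300) [0.313 0.258 0.13 ] 0.098
vise in scene if z [(0.04, array([157., 213.])), (0.07, array([157., 203.])), (0.1, array([157., 192.])), (0.13, array([157., 180.]))]
```

View pics/vz.png

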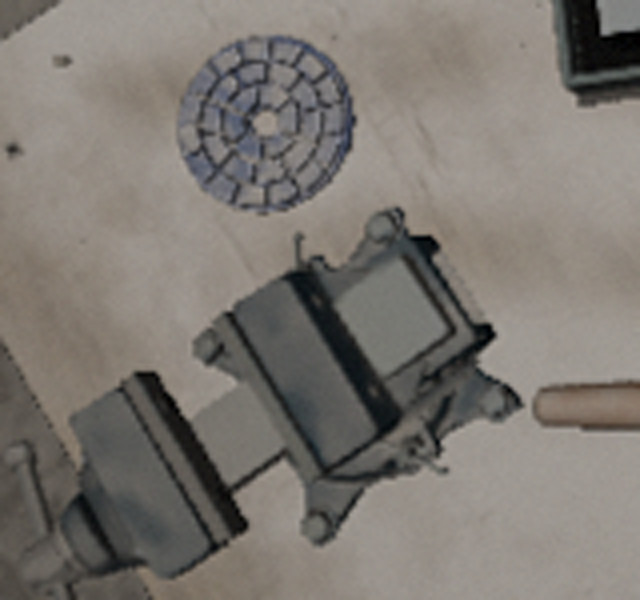

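```bash
cat >> h.py <<'E'
BX=np.array([.5155,.032,.1446])
def b2w(p,z,B=None):
    B=BX if B is None else B
    c,s=np.cos(B[2]),np.sin(B[2]); q=np.array(p)/1000
    return np.array([B[0]+c*q[0]-s*q[1],B[1]+s*q[0]+c*q[1],z])
def ori(yaw): # tool down, tool x pointing at yaw+pi, tool y at yaw+pi/2
    c,s=np.cos(yaw),np.sin(yaw)
    return R.from_matrix(np.array([[-c,-s,0],[-s,c,0],[0,0,-1]]).T.T).as_rotvec()
E
python3 - <<'E'
from h import *
o=ori(BX[2]); print(o, R.from_rotvec(o).as_matrix().round(2).tolist())
q=arm.inverse_kinematics(b2w((-40,-50),.22),o); print(q)
arm.move_to(b2w((-40,-50),.22),o)
s=arm.read_state(); print(s['t'],s['ee_pos'])
im=arm.snapshot('wrist'); cv2.imwrite('pics/w1.png',im[:,:,::-1])
np.save('w1.npy',np.r_[s['ee_pos'],s['tool_rot']])
for n in ("flap_edge","pink_sample","sample_box"):
    for d in arm.spot_point('wrist',n)[:1]:
        u=np.array(d['centre'])*[560,420]; print(n,u,d['conf'],px2w('wrist',u,{'flap_edge':.06,'pink_sample':.012,'sample_box':0}[n],s))
E
```

```text
[ 0.22693932 -3.13338522 -0.        ] [[-0.99, -0.14, 0.0], [-0.14, 0.99, 0.0], [-0.0, -0.0, -1.0]]
[ 0.28863842  0.16553573 -0.3667849   0.         -1.0384757  -1.71483475]
3.5417 [ 0.4832248  -0.02374289  0.22003719]
flap_edge [298.312 217.392] 0.56 [ 0.50156847 -0.00771098  0.06      ]
sample_box [332.976 219.282] 0.64 [0.5162729  0.03540002 0.        ]
```

View pics/w1.png

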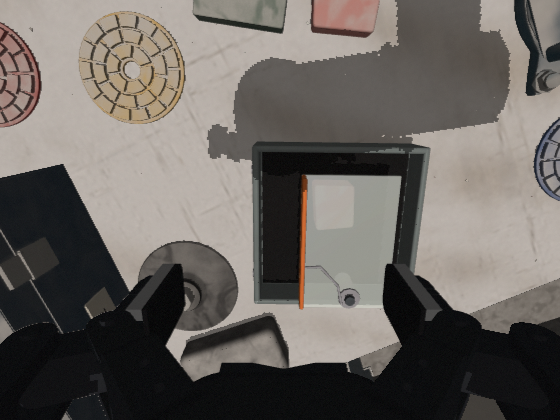

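Run:
```python
from h import *
w=np.load('w1.npy'); s={'ee_pos':w[:3],'tool_rot':w[3:]}
for p in ((-80,-80),(-80,80),(80,-80),(80,80)): print(p,w2px('wrist',b2w(p,.046),s).round(1))
for p in ((-55,-35),(70,-35)): print(p,w2px('wrist',b2w(p,.0705),s).round(1))
print('flap nr left',w2px('wrist',b2w((-55,55),.0505),s).round(1),'pin',w2px('wrist',b2w((68,15),.055),s).round(1))
for p in ((-45,20),(-45,-20),(-5,20),(-5,-20)): print(p,w2px('wrist',b2w(p,.042),s).round(1))
im=cv2.imread('pics/w1.png'); cv2.imwrite('pics/w1z.png',cv2.resize(im[130:320,240:440],None,fx=3.1,fy=3.1,interpolation=cv2.INTER_CUBIC))
```

```text
(-80, -80) [250.4 147.8]
(-80, 80) [430.2 147.7]
(80, -80) [254.7 306.6]
(80, 80) [411.6 306.5]
(-55, -35) [302.1 180.7]
(70, -35) [300.1 311.5]
flap nr left [401.2 176.4] pin [350.2 300.8]
(-45, 20) [359.4 185.4]
(-45, -20) [316.4 185.4]
(-5, 20) [356.9 226.2]
(-5, -20) [315.3 226.3]
```

View pics/w1z.png

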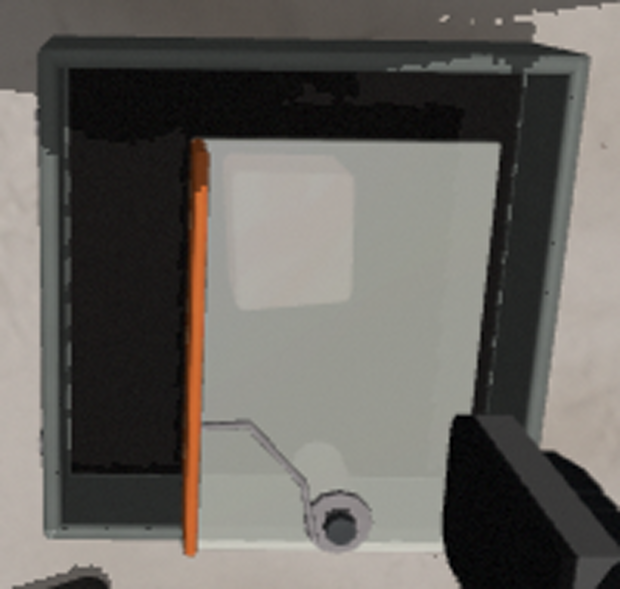

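The box fit agrees with the wrist view to within about 4 px (3-4 mm), and the sample is at about (-25,-1) mm in the box frame. Next I'll touch the bench with the open fingers to find out how far the tips really reach.

Run:
```python
from h import *
o=ori(BX[2])
arm.move_to(b2w((-25,-150),.06),o)
print(arm.read_state()['t'])
hit=arm.move_l(b2w((-25,-150),-.002),max_speed=.04,contact_N=6)
s=arm.read_state(); print(hit,s['t'],s['ee_pos'],s['force'])
arm.move_l(b2w((-25,-150),.085),max_speed=.15)
s=arm.read_state(); print(s['t'],s['ee_pos'],s['force'])
im=arm.snapshot('wrist'); cv2.imwrite('pics/w2.png',im[:,:,::-1])
```

```text
4.525
True 5.8583 [ 0.5122874  -0.12003658  0.00143106] [-0.3395854  -0.22567003  4.76217998]
6.575 [ 0.51166416 -0.1199798   0.0843297 ] [-0.22561872  0.19033002 -0.60459516]
```

Run:
```python
from h import *
arm.move_l(b2w((-25,-115),.056),max_speed=.15)
arm.move_l(b2w((-25,-1),.056),max_speed=.10)
s=arm.read_state(); print(s['t'],s['ee_pos'],b2w((-25,-1),.056),s['force'])
im=arm.snapshot('wrist'); cv2.imwrite('pics/w3.png',im[:,:,::-1]); np.save('w3.npy',np.r_[s['ee_pos'],s['tool_rot']])
im=arm.snapshot('scene'); cv2.imwrite('pics/s3.png',im[:,:,::-1])
for d in arm.spot_point('wrist','pink_sample')[:1]:
    u=np.array(d['centre'])*[560,420]; print(u,d['conf'],px2w('wrist',u,.012,s))
```

```text
8.3667 [0.49062696 0.02704227 0.05597359] [0.49090501 0.02740802 0.056     ] [-1.24432564 -2.10878605  0.30311028]
[280.784 246.498] 0.77 [0.4919893  0.02554806 0.012     ]
```

View pics/w3.png

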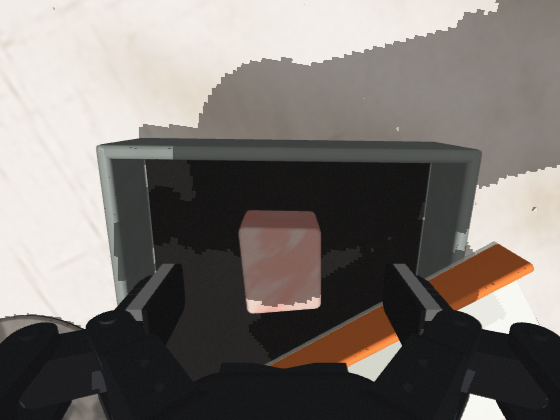

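View pics/s3.png

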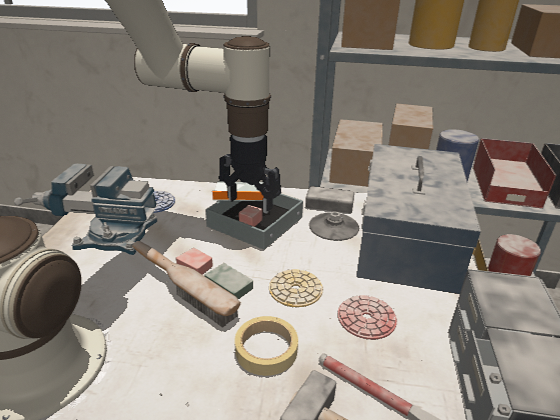

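The flap is held open at about 1 rad by the left finger. The sample, at about (280,262), is centred between the fingers. Next I'll descend, grip and lift a little.

Run:
```python
from h import *
hit=arm.move_l(b2w((-24,-1),.026),max_speed=.06,contact_N=12)
s=arm.read_state(); print(hit,s['t'],s['ee_pos'],s['force'])
if not hit:
    arm.gripper_close(grasp_force=40)
    s=arm.read_state(); print(s['t'],s['ee_pos'],s['force'],s['gripper_width'])
    if .03<s['gripper_width']<.05:
        arm.move_l(b2w((-24,-1),.05),max_speed=.08)
        s=arm.read_state(); print(s['t'],s['force'],s['gripper_width'])
im=arm.snapshot('wrist'); cv2.imwrite('pics/w4.png',im[:,:,::-1])
```

```text
True 8.95 [0.49179135 0.02744134 0.03204488] [-2.62305961 -1.39148555  8.6450303 ]
```

View pics/w4.png

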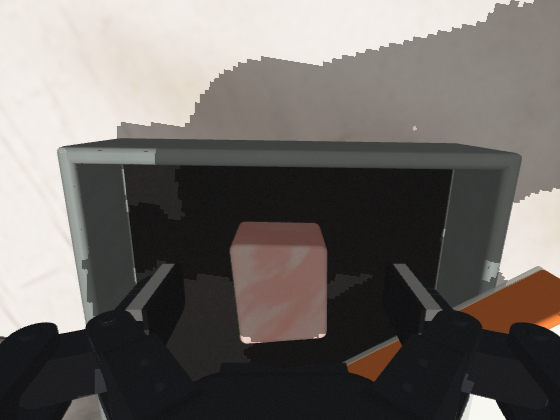

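Run:
```python
from h import *
s=arm.read_state(); print(s['force'],s['wrist_torque'])
arm.move_l(b2w((-24,-1),.034),max_speed=.05)
s=arm.read_state(); print(s['t'],s['ee_pos'],s['force'],s['wrist_torque'])
arm.snapshot('wrist')
im=arm.snapshot('scene'); cv2.imwrite('pics/s5.png',cv2.resize(im[120:260,170:340,::-1],None,fx=4,fy=4,interpolation=cv2.INTER_CUBIC))
```

```text
[-2.41409016 -1.5959307   9.33975644] [0.03556947 0.53956223 0.06231815]
9.25 [0.49171313 0.02746981 0.03320139] [-2.01589739 -1.92677036  1.51428443] [-0.40872981  0.42303482  0.10191489]
```

View pics/s5.png

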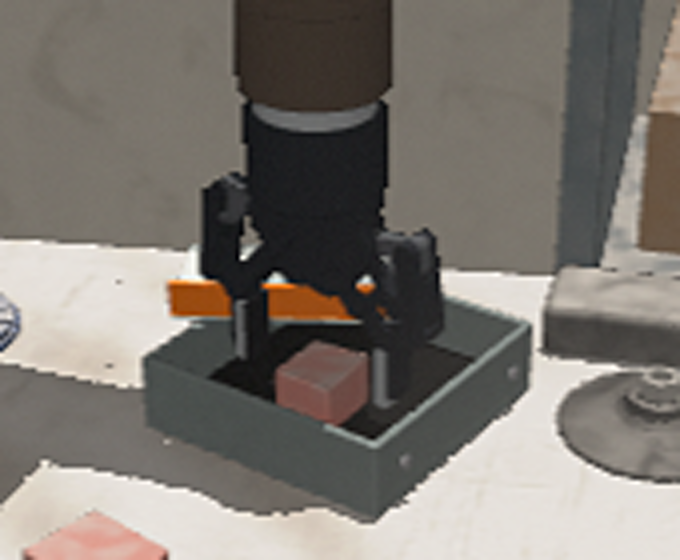

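Run:
```python
from h import *
w=np.load('w3.npy'); s={'ee_pos':w[:3],'tool_rot':w[3:]}
Rt=R.from_rotvec(w[3:]).as_matrix()
P=[]
for uv,z in (((272,362),.0505),((497,242),.0505),((350,365),.0705),((533,268),.0705)):
    p=px2w('wrist',uv,z,s); t=Rt.T@(p-w[:3]); print('hand frame: fwd %.1f left %.1f'%(-t[0]*1000,t[1]*1000)); P.append((-t[0],t[1]))
for a,b in ((0,1),(2,3)):
    d=np.array(P[b])-P[a]; print('theta',np.arctan2(d[1],-d[0]), 'left at fwd=11,0,-11', [(P[a][1]+(f-P[a][0])*d[1]/d[0])*1000 for f in (.011,0,-.011)])
im=cv2.imread('pics/w4.png'); cv2.imwrite('pics/w4z.png',cv2.resize(im[240:420,330:530],None,fx=4,fy=3.3,interpolation=cv2.INTER_CUBIC))
```

```text
hand frame: fwd 44.5 left -5.7
hand frame: fwd -16.4 left 90.8
hand frame: fwd 29.0 left 26.7
hand frame: fwd -13.9 left 92.4
theta 1.0080779953936276 left at fwd=11,0,-11 [np.float64(47.363305661291236), np.float64(64.80306017220148), np.float64(82.2428146831117)]
theta 0.9913837341775569 left at fwd=11,0,-11 [np.float64(54.26969392559541), np.float64(71.08080311547249), np.float64(87.89191230534956)]
```

View pics/w4z.png

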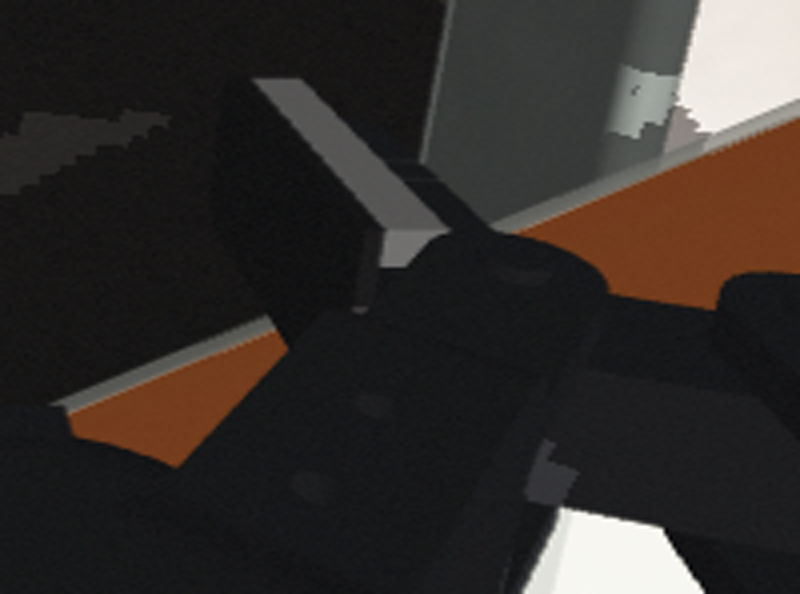

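The 9 N contact is the wider part of the finger, about 39 mm above the tip, sitting on the orange strip's top. Fully open, the tips stand about 1 mm ahead of the TCP, and they swing forward about 11 mm as they close to 40 mm. So I'll close higher, at TCP z of about 0.044, which puts the tips near 0.032 and leaves about 10 mm of overlap on the sample.

Run:
```python
from h import *
arm.move_l(b2w((-24,-1),.044),max_speed=.06)
s=arm.read_state(); print(s['t'],s['ee_pos'],s['force'])
arm.gripper_close(grasp_force=50)
s=arm.read_state(); print(s['t'],s['ee_pos'],s['force'],s['wrist_torque'],s['gripper_width'])
im=arm.snapshot('wrist'); cv2.imwrite('pics/w6.png',im[:,:,::-1])
im=arm.snapshot('scene'); cv2.imwrite('pics/s6.png',cv2.resize(im[120:260,170:340,::-1],None,fx=4,fy=4,interpolation=cv2.INTER_CUBIC))
```

```text
9.6667 [0.49141642 0.02748493 0.04432738] [-4.18595504 -1.32526093  2.65801096]
10.1833 [0.4911197  0.02729496 0.04463564] [-6.54037907 -1.82013424  9.41509974] [-0.08676118  1.80135946  0.22522859] 0.03511754435991813
```

View pics/w6.png

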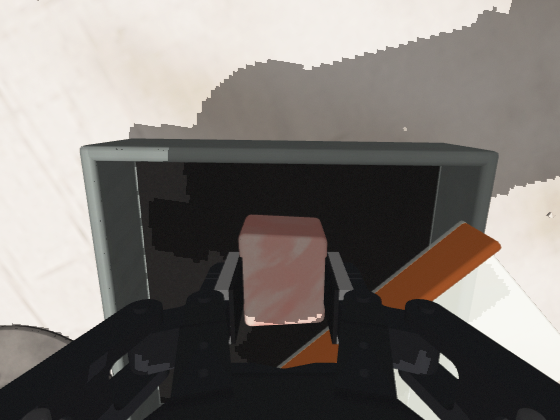

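View pics/s6.png

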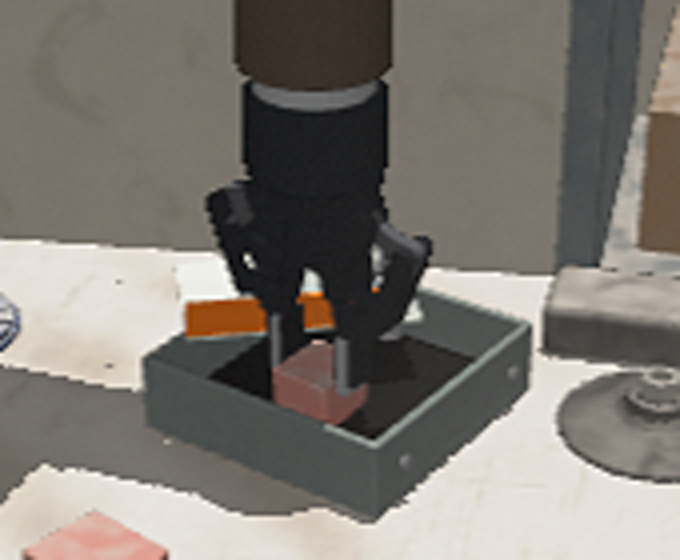

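Run:
```python
from h import *
arm.move_l(b2w((-24,-1),.060),max_speed=.06)
s=arm.read_state(); print(s['t'],s['ee_pos'],s['force'],s['gripper_width'])
im=arm.snapshot('wrist'); cv2.imwrite('pics/w7.png',im[:,:,::-1])
im=arm.snapshot('scene'); cv2.imwrite('pics/s7.png',cv2.resize(im[120:260,170:340,::-1],None,fx=4,fy=4,interpolation=cv2.INTER_CUBIC))
```

```text
10.7 [0.49178788 0.02732916 0.06035512] [-4.06280969 -2.63993336  1.85125211] 0.03521118765158639
```

View pics/w7.png

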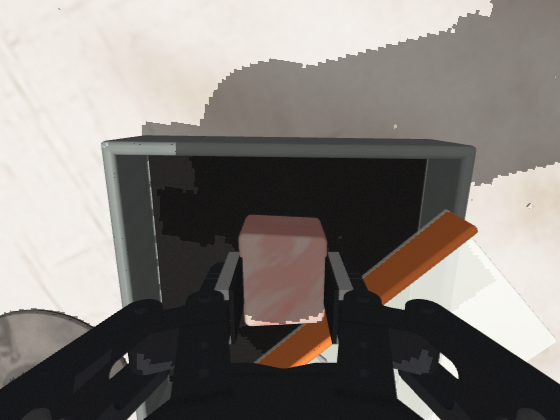

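View pics/s7.png

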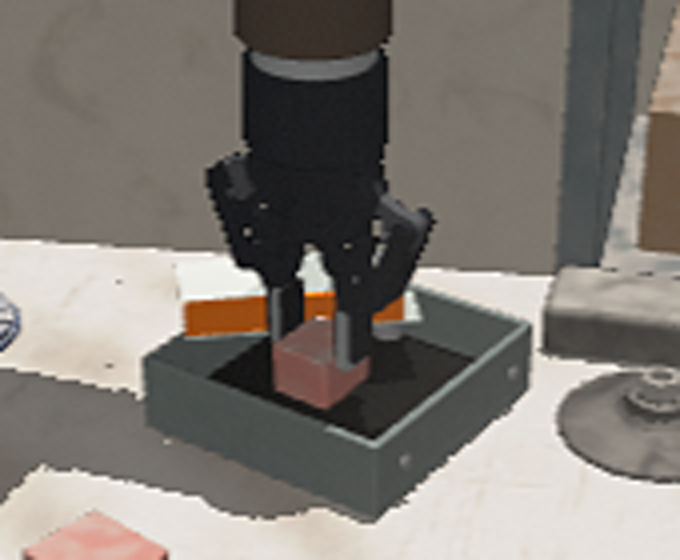

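Run:
```python
from h import *
arm.move_l(b2w((-26,-2),.16),max_speed=.12)
s=arm.read_state(); print(s['t'],s['ee_pos'],s['force'],s['gripper_width'])
np.save('w8.npy',np.r_[s['ee_pos'],s['tool_rot']])
im=arm.snapshot('wrist'); cv2.imwrite('pics/w8.png',im[:,:,::-1])
im=arm.snapshot('scene'); cv2.imwrite('pics/s8.png',cv2.resize(im[80:260,150:350,::-1],None,fx=3.3,fy=3.3,interpolation=cv2.INTER_CUBIC))
```

```text
11.7833 [0.48991588 0.02642465 0.15939186] [ 0.67044382 -0.25112991 -2.24933158] 0.03472544866811861
```

View pics/w8.png

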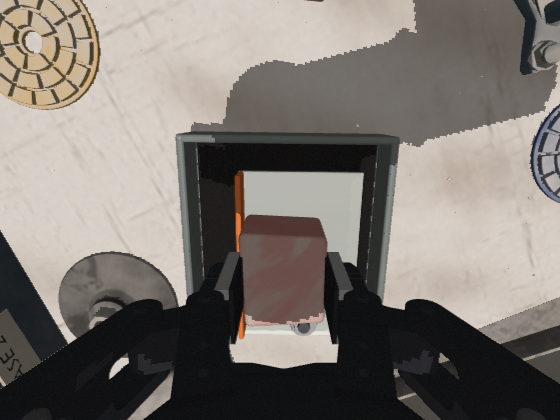

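View pics/s8.png

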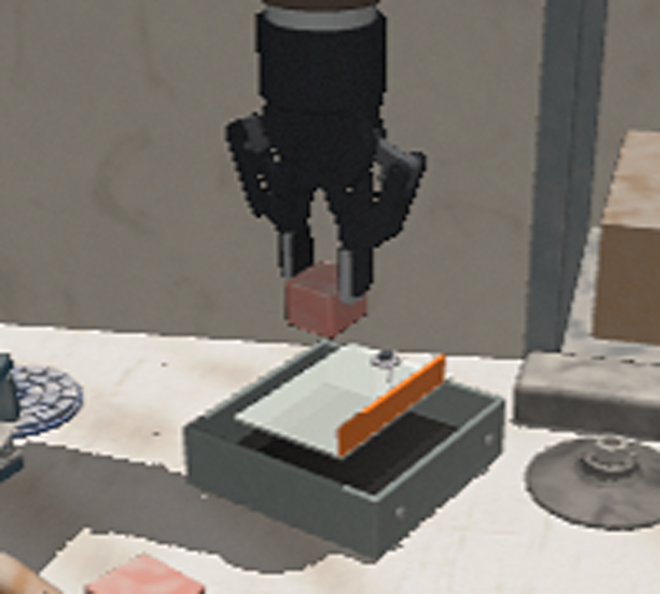

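The sample is lifted and held level, and the flap has swung shut. I'll take one look at the pad with the wrist camera on the way.

Run:
```python
from h import *
w=np.load('w8.npy'); s={'ee_pos':w[:3],'tool_rot':w[3:]}; Rt=R.from_rotvec(w[3:]).as_matrix()
for uv in ((242,240),(326,238),(284,322),(284,281)):
    t=Rt.T@(px2w('wrist',uv,w[2]-.002,s)-w[:3]); print('hand: fwd %.1f left %.1f'%(-t[0]*1000,t[1]*1000))
arm.move_to(np.array([.46,.165,.16]),ori(.25))
s=arm.read_state(); print(s['t'],s['ee_pos'],s['gripper_width'])
np.save('w9.npy',np.r_[s['ee_pos'],s['tool_rot']])
im=arm.snapshot('wrist'); cv2.imwrite('pics/w9.png',im[:,:,::-1])
for d in arm.spot_point('wrist','blue_pad')[:2]:
    u=np.array(d['centre'])*[560,420]; print('pt',u,d['conf'],px2w('wrist',u,0,s))
for d in arm.spot_in('wrist','blue_pad')[:2]:
    e=np.array(d['extent'])*[560,420,560,420]; print('ext',e,d['conf'],px2w('wrist',e[:2],.009,s))
```

```text
hand: fwd -18.6 left -17.5
hand: fwd -19.5 left 17.4
hand: fwd 20.3 left -0.0
hand: fwd 0.1 left -0.0
12.5083 [0.45959226 0.16550841 0.15953614] 0.03486254062174937
pt [421.12  174.804] 0.61 [0.41205909 0.27615357 0.        ]
ext [424.48  171.906 117.6   114.996] 0.72 [0.40846118 0.27399839 0.009     ]
```

View pics/w9.png

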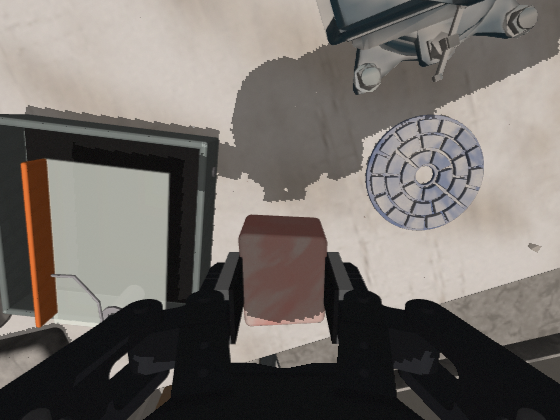

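Run:
```python
from h import *
o=ori(.35); P=np.array([.4097,.2755,0])
arm.move_to(P+[0,0,.13],o)
arm.move_l(P+[0,0,.056],max_speed=.12)
hit=arm.move_l(P+[0,0,.036],max_speed=.02,contact_N=4)
s=arm.read_state(); print(hit,s['t'],s['ee_pos'],s['force'],s['gripper_width'])
im=arm.snapshot('scene'); cv2.imwrite('pics/s10.png',cv2.resize(im[80:260,60:260,::-1],None,fx=3.3,fy=3.3,interpolation=cv2.INTER_CUBIC))
im=arm.snapshot('wrist'); cv2.imwrite('pics/w10.png',im[:,:,::-1])
```

```text
True 14.7083 [0.40974083 0.27554775 0.04165665] [-0.61967074  0.16371787  3.58493782] 0.035401858368221774
```

View pics/w10.png

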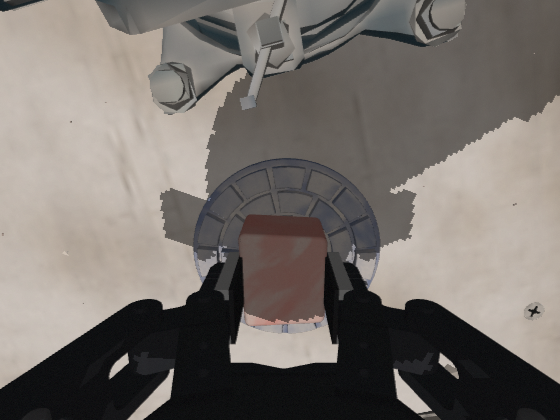

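View pics/s10.png

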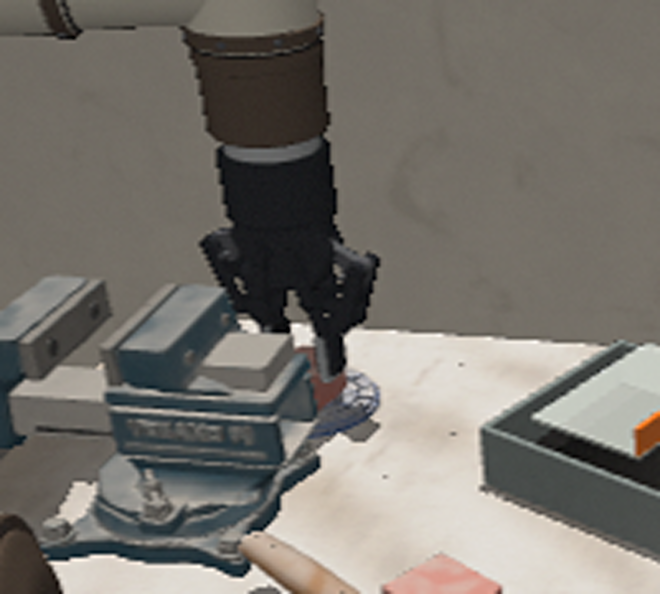

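Contact came at z = 0.0417, where I predicted 0.0416, and the pad is centred under the sample at about (287,246). I'll release it and back off.

Run:
```python
from h import *
s=arm.read_state(); print('pad c',px2w('wrist',(287,246),.009,s))
arm.let_go(); arm.pause(.2)
P=s['ee_pos']
arm.move_l([P[0],P[1],.14],max_speed=.12)
arm.move_to(np.array([.47,.19,.20]),ori(.3))
s=arm.read_state(); print(s['t'],s['force'])
im=arm.snapshot('wrist'); cv2.imwrite('pics/w11.png',im[:,:,::-1]); np.save('w11.npy',np.r_[s['ee_pos'],s['tool_rot']])
for n,z in (('blue_pad',0),('pink_sample',.009)):
    for d in arm.spot_point('wrist',n)[:1]:
        u=np.array(d['centre'])*[560,420]; print(n,u,d['conf'],px2w('wrist',u,z,s))
im=arm.snapshot('top'); cv2.imwrite('pics/t11.png',im[:,:,::-1])
```

```text
pad c [0.40576379 0.27567731 0.009     ]
17.0833 [-0.37740057 -0.42883546 -0.9015903 ]
pink_sample [388.976 156.282] 0.66 [0.41113833 0.27529682 0.009     ]
```

View pics/w11.png

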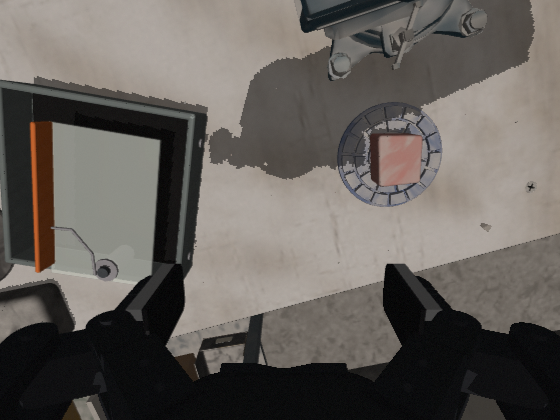

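View pics/t11.png

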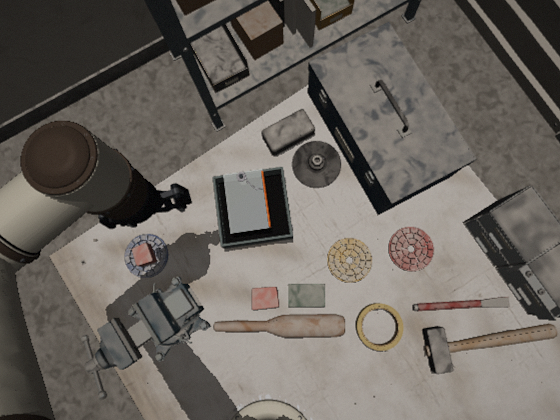

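Run:
```python
from h import *
w=np.load('w11.npy'); s={'ee_pos':w[:3],'tool_rot':w[3:]}
a=px2w('wrist',(389.5,154.5),.006,s); b=px2w('wrist',(400,159.5),.039,s); print(a,b,np.linalg.norm(a[:2]-b[:2]))
arm.pause(.3); print(arm.read_state()['t']); arm.finish_job()
```

```text
[0.40948605 0.27614335 0.006     ] [0.41026681 0.27532782 0.039     ] 0.0011290172593013195
17.5833
the job is handed in; nothing more can be done
```

I pushed the flap open with the left finger, lifted the pink sample out and set it down on the blue pad, then handed the job in at 17.6 s of the 48 s allowed. `finish_job()` reports no verdict, so the result rests on my own checks.

**How it went**
- **Flap:** the outer face of the finger held it open at about 1.0 rad.
- **Grip:** on the first descent a wider part of the finger came down on the flap's strip (about 9 N), so I gripped higher, with about 10 mm of overlap on the sample. The strip still pushed up with about 9 N while the fingers closed, and the sample lifted level.
- **Set-down:** the sample touched the pad at TCP z = 0.0417, against a predicted 0.0416. I then opened the fingers and backed the hand off.

**Last checks**
- **Position:** in the wrist picture the sample sits flat, about 1 mm from the pad's centre (limit 20 mm).
- **Flap:** the top and wrist pictures show it shut.
- **Robot:** it was clear of everything, with the tool force under 1 N.

**Checks that failed or disagreed**
- The gripper width read 35 mm on the 40 mm sample. The pictures and the contact height fit a sound grip, so I carried on.
- The blue-pad network found nothing in the final picture, so I measured the pad's centre from its outline.
- A reading taken just before release put the pad's centre about 4 mm off from the final one, which is still well inside the limit.

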